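Set the needle valve two turns open

TASK

On the small bench valve, first push the little bleed lever on its side head right down, so that the line is vented, before you turn the wheel. Then, with the crank handle on the hand wheel, screw the valve clockwise (seen from above) until it is shut against its stop, and open it again by exactly two full turns. Finish holding the handle gripped between the fingers, ready to trim it: do not let go, leave the bleed lever down, and do not push the things standing about.

Things in the scene. Friction and masses are not known exactly. Their poses are not given: they have to be found in the camera images.
- valve_stand: light-metal needle valve with two capped side ports on a grey foot plate (130 x 110 x 10 mm) fixed to the table; origin under the plate's centre, on the wheel's axis; z up, its x points straight away from the bleed lever, y to the left of that (from above)
- wheel_axis (a point): point on the vertical turning axis of the hand wheel, 133 mm above the table, level with the middle of the crank handle. The wheel is dark steel, horizontal, 100 mm in outer diameter, with its rim top 103 mm and hub nut top 110 mm above the table; it stays at this height as it turns
- crank_handle: upright black cylinder on the wheel's rim, 20 mm in diameter, 50 mm tall (108 to 158 mm above the table), 45 mm from the wheel's axis; it spins freely on its own pin, so it can be held fast and led round the circle with no wrist turn. Origin at its centre, half-way up. At the start it is on the side of the wheel away from the bleed lever
- valve_wheel (a joint): turn of the hand wheel, rad: 0 = shut, hard against its stop, growing anticlockwise from above (opening); 6.283 is one turn, it ends at 18.85. At 0 the crank handle stands at +y of the stand (seen from above, 90 degrees clockwise of the bleed lever). It starts 0.5 to 0.95 turn open. Friction needs about 3 N at the handle; it stays where it is left
- bleed_lever (a joint): bleed lever, rad: 0 = standing 60 degrees up, 1.05 = right down, level (its stop). Stiff enough to stay where it is left; pushing down on it needs 1 to 3 N
- bleed_pivot (a point): pivot of the bleed lever, on the small side head of the valve, 66 mm above the table and 60 mm from the wheel's axis; the side of the stand with the lever faces roughly towards the robot
- bleed_knob (a point): centre of the 14 mm black ball at the end of the bleed lever, a steel bar 8 mm thick; the ball's centre is 50 mm from the pivot. Standing up, it is 25 mm further out from the wheel than the pivot and 43 mm above it; level, it is 50 mm further out. It is pushed down by pressing from above about 20 mm outward of the pivot
- cal_weight: bystander: small steel calibration weight, 19 mm wide, 26 mm tall, beside the valve; origin under its base
- dropper_bottle: bystander: small dropper bottle, 22 mm wide, 52 mm tall, behind the valve; origin under its base
- stopper: bystander: black rubber stopper, 26 mm, behind the valve; origin under its base
- spirit_lamp: bystander: round glass spirit lamp, 73 mm wide, 72 mm tall, in front of the stirrer, to the left of the valve; origin under its base. Behind it a tall fixed glass flask (160 mm wide, centred near x 0.69, y 0.03) rises from the stirrer: swing the arm round in front of it (x under 0.45)

How it is judged:
By the outcome, as a careful person would: the job done as asked, in the order asked, and still so for the second after the job is handed in, while the arm keeps its last pose, push and grip.
It also fails if it takes over 72 s, if anything falls off the work surface, if the arm or the gripper's body presses on something with over 40 N, if the wrist force passes 120 N, or if a joint passes its speed limit or range.

ROBOT

A 7-joint arm with a two-finger parallel gripper is mounted at the origin on a cart in front of the work surface, level with it; the furniture and walls round the work are solid. World frame = base frame: x ahead of the robot, y to its left, z up, the work surface at z = 0. Lengths are in m, angles in rad, forces in N, time in s.
With the tool pointing down it reaches from about 0.4 to 0.85 m from the base axis. Payload 4.5 kg.
Tool frame: the origin (TCP) lies midway between the tips of the shut fingers; the grasp point (between the pads) lies 19 mm behind it; z points along the fingers, y is the direction in which the jaws open and shut (so a half turn about z gives the same grasp; the last joint's range is limited). The gripper opens to 88 mm and grips with 3 to 60 N. Pads are 18 mm wide; open, the fingers measure 123 mm over their backs; the gripper's body (75 mm by 187 mm) begins 45 mm behind the grasp point.
Start: joints at [1.32, 0.689, -0.195, 1.565, 0.157, 0.902, -0.215], TCP at [0.176, -0.6, 0.239] pointing down, gripper open.
Joint ranges: [-3.01, 3.01], [-0.46, 2.08], [-1.47, 1.51], [0.13, 2.56], [-1, 4.14], [0.04, 2.09], [-2.66, 2.66]. Speed limits (rad/s): [2.57, 2.57, 3.14, 3.14, 3.14, 3.14, 3.14].

INTERFACE

Orientations are given as a unit quaternion [w, x, y, z].
In Python, from cell import env gives the robot as it stands.
- The arm moves only by the tool apply_moves, never from a script. Its argument "deltas" is a list of rows, each a list of 3 entries, a list of its own where there are three numbers: the turn, a rotation vector about the tool's x, y, z in degrees, then the shift along the tool's x, y, z in mm, then the closure in counts, from 0 (fully open) to 255 (shut). A call has exactly 10 rows; each row shifts and turns the commanded pose from where the row before left it, along the tool's axes as they then stand; what a row does not reach is not made up. A row lasts 1/8 s, in which the tool goes at most 62.5 mm and 10.7 degrees, less where a joint would pass 70% of its speed; a pose out of reach is approached as far as the arm can. A call with a gripper value outside its range is refused whole. The fingers move at their own pace and stop on an object; "force" is the grip in N (left out, the last holds). Time passes only in rows, so rows that do not move let the fingers close, or fill a call up. It gives the time, the measured TCP pose, the force and the opening at its end, in the units of the state.
- env.state(): the state, without advancing time (a new reading comes with each control period).
- env.snapshot(name): name is "scene" or "top" or "wrist"; returns the picture (420x560x3 uint8, blue, green, red); there is no depth.
- env.get_calibration(name): a dict with "K" (3x3 intrinsics, pixels), "rvec" (rotation vector, rad) and "tvec" (3), from world to camera coordinates, as OpenCV has them. Camera axes: x right, y down, z forward; pixel columns grow to the right and rows downward; lengths in m; the calibration is good to about 2 mm. A picture is of the moment at which its call begins: read the wrist's pose just before it. get_calibration takes no time and is no camera call; for the wrist camera it gives the pose at the moment of the call.
- env.job_done(): hands the job in, once; it reports no verdict.
The state is a dict: "t": time; "qpos": joint angles; "joint_vel": joint speeds; "effort": joint torques, N m; "position": TCP position; "eef_rot": TCP orientation; "wrist_force": force on the tool from outside, world axes, zero at the start; "ft_torque": the same for the moment, N m; "width": finger opening in m.
Only numpy, scipy, OpenCV 4.12 (cv2) and the standard library are available. Lean on these libraries where they do the work, as an engineer would, in place of code of your own. Each camera call takes 0.05 s, during which the arm holds its last target.

## Working session

There is one attempt and no reset: what is moved stays moved. The work goes in short steps, Python scripts to look and compute and a tool call to move; the robot and the scene stay as the last step left them, time stands still between calls to the robot, and variables do not carry over. Pictures are saved under pics/ and viewed, and the job is handed in when it is done.

Besides the shell and the picture viewer there is one more tool, called after "Request:" as name([rows], argument=value, ...), one row to a line, values as JSON. apply_moves: Moves the arm, as the interface text tells. Its arguments: {"type":"object","properties":{"deltas":{"type":"array"},"force":{"type":"number"}},"required":["deltas"]}

```bash
mkdir -p pics; ls; python3 - <<'E'
from cell import env
import cv2
s=env.state();print(s)
for n in("scene","top","wrist"):
    print(n,env.get_calibration(n))
    cv2.imwrite(f"pics/{n}0.png",env.snapshot(n))
E
```

```text
pics
{'t': 0.0, 'qpos': array([ 1.31978612,  0.69001354, -0.19453042,  1.56633134,  0.157284  ,
        0.90249944, -0.21506185]), 'joint_vel': array([-3.70492635e-05,  2.53532414e-03,  1.65595715e-04,  5.22728521e-04,
       -1.08037245e-03, -1.30835370e-03,  2.03903226e-04]), 'effort': array([ 5.53950867e-04, -5.27563906e+01, -1.26645818e+00, -1.53429383e+01,
       -5.25311683e-02,  6.70796333e-03,  1.63896534e-04]), 'position': array([ 0.17539686, -0.59922526,  0.23789539]), 'eef_rot': array([-9.11625260e-04,  9.89868304e-01,  1.41985472e-01, -1.85707320e-04]), 'wrist_force': array([ 0.29658925, -0.00413577,  0.27713431]), 'ft_torque': array([ 0.03024952, -0.01263788, -0.02091602]), 'width': 0.08817284528355433}
scene {'K': array([[508.2628213 ,   0.        , 284.86434132],
       [  0.        , 508.2628213 , 214.5101317 ],
       [  0.        ,   0.        ,   1.        ]]), 'rvec': array([ 0.69650738, -2.35814643,  1.40078242]), 'tvec': array([0.36684378, 0.27698042, 0.78146721])}
top {'K': array([[493.62921853,   0.        , 282.97584106],
       [  0.        , 493.62921853, 204.93202743],
       [  0.        ,   0.        ,   1.        ]]), 'rvec': array([ 2.18724179, -2.12837444,  0.17737897]), 'tvec': array([-0.19500811,  0.56642166,  0.86222785])}
wrist {'K': array([[306.18292569,   0.        , 276.40444106],
       [  0.        , 306.18292569, 207.86710026],
       [  0.        ,   0.        ,   1.        ]]), 'rvec': array([-2.29667637,  1.72010847,  0.2828786 ]), 'tvec': array([-0.62374794, -0.04317304,  0.39151244])}
```

View pics/scene0.png

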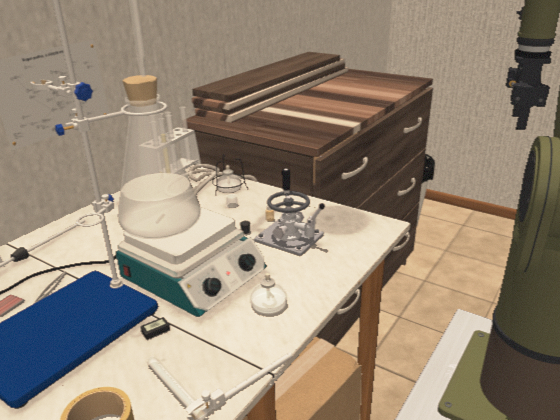

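View pics/top0.png

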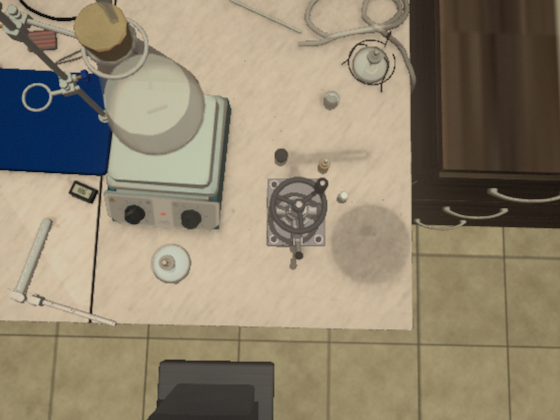

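View pics/wrist0.png

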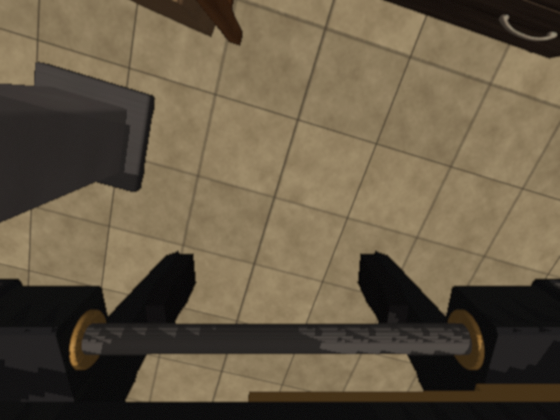

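The scene picture shows the valve near (288,220). In the top picture the wheel is near (297,207), the handle near (322,183), and the lever points down the picture towards (297,255). I'll zoom in next.

```bash
cat > h.py <<'E'
import numpy as np, cv2
from cell import env
def cal(n):
    c=env.get_calibration(n); return c['K'],cv2.Rodrigues(np.array(c['rvec']))[0],np.array(c['tvec'])
def ray(n,uv,z,c=None):
    K,R,t=c or cal(n)
    d=R.T@np.linalg.inv(K)@np.array([uv[0],uv[1],1.]);o=-R.T@t
    return o+d*(z-o[2])/d[2]
def proj(n,p,c=None):
    K,R,t=c or cal(n)
    q=K@(R@np.array(p,float)+t);return q[:2]/q[2]
def Rt(s=None):
    from scipy.spatial.transform import Rotation as Ro
    s=s or env.state();q=s['eef_rot'];return Ro.from_quat([q[1],q[2],q[3],q[0]]).as_matrix()
E
python3 - <<'E'
import cv2
a=cv2.imread('pics/top0.png')[140:290,240:380];cv2.imwrite('pics/topz.png',cv2.resize(a,None,fx=4,fy=4,interpolation=cv2.INTER_CUBIC))
a=cv2.imread('pics/scene0.png')[155:265,230:350];cv2.imwrite('pics/scz.png',cv2.resize(a,None,fx=5,fy=5,interpolation=cv2.INTER_CUBIC))
from h import *
for n,uv,z in [('top',(297,207),.103),('top',(322,183),.158),('top',(297,255),.1),('top',(170,263),0.03),('top',(155,105),.1)]: print(uv,ray(n,uv,z))
for n in('top','scene'):
    K,R,t=cal(n);print(n,-R.T@t)
E
```

```text
(297, 207) [ 0.55999831 -0.20230869  0.103     ]
(322, 183) [ 0.59247174 -0.23902646  0.158     ]
(297, 255) [ 0.47845128 -0.20422378  0.1       ]
(170, 263) [0.46077225 0.02288236 0.03      ]
(155, 105) [0.73385932 0.05075744 0.1       ]
top [ 0.44334467 -0.16118896  0.93795636]
scene [-0.01093092  0.66093887  0.62050289]
```

View pics/topz.png

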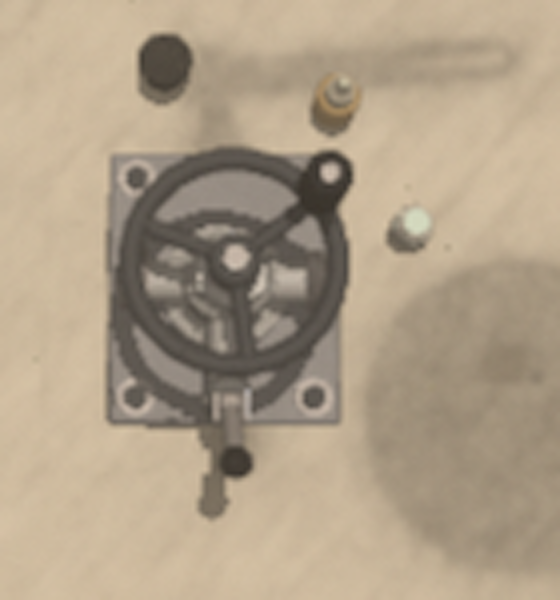

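View pics/scz.png

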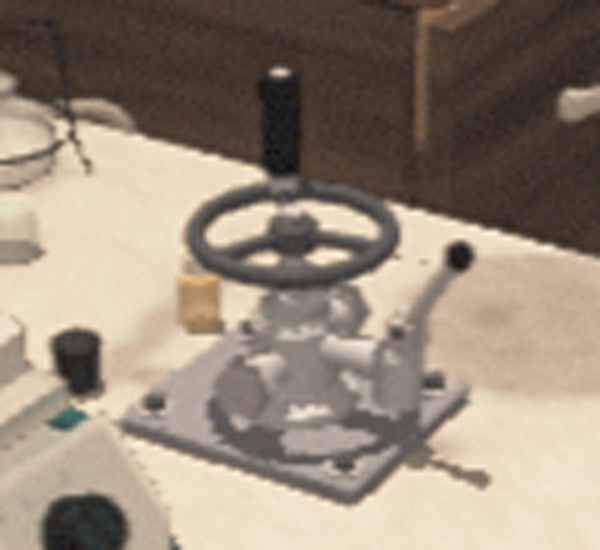

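```bash
cat > fit.py <<'E'
from h import *
from scipy.optimize import least_squares
T=lambda u,v:(240+u/4-.4,140+v/4-.4)
S=lambda u,v:(230+u/5-.4,155+v/5-.4)
def model(p):
    x,y,ps,th=p;e=np.array([np.cos(ps),np.sin(ps)])
    f=np.array([-e[1],e[0]]);c=np.array([x,y])
    P=lambda a,b,z:np.r_[c+a*e+b*f,z]
    h=np.pi/2+th
    return dict(hub=P(0,0,.110),knob=P(-.085,0,.109),handle=P(.045*np.cos(h),.045*np.sin(h),.158),
      c1=P(.065,.055,.01),c2=P(.065,-.055,.01),c3=P(-.065,.055,.01),c4=P(-.065,-.055,.01),
      c5=P(.055,.065,.01),c6=P(.055,-.065,.01),c7=P(-.055,.065,.01),c8=P(-.055,-.065,.01),piv=P(-.06,0,.066))
obs=[('top','hub',T(236,258)),('top','knob',T(236,462)),('top','handle',T(331,170)),
 ('scene','knob',S(460,256)),('scene','handle',S(281,72)),('scene','hub',S(292,217))]
pl=[('top','c1',T(112,154)),('top','c3',T(109,424)),('top','c4',T(341,424)),
 ('scene','c3',S(352,492)),('scene','c1',S(124,421)),('scene','c4',S(468,386))]
obs+=pl
C={n:cal(n) for n in('top','scene')}
def res(p):
    m=model(p);return np.concatenate([proj(n,m[k],C[n])-uv for n,k,uv in obs])
r=least_squares(res,[.56,-.2,0,-2.2])
print(r.x,'theta turns',(r.x[3]/2/np.pi)%1,(r.x[3])%(2*np.pi))
for o,e in zip(obs,r.fun.reshape(-1,2)):print(o[:2],e.round(1))
m=model(r.x)
for k in('hub','knob','handle','piv'):print(k,m[k].round(4))
E
python3 fit.py
```

```text
[ 0.56370619 -0.20432778  0.0228263  -2.46061163] theta turns 0.6083814952899862 3.822573672365988
('top', 'hub') [-0.1  0.2]
('top', 'knob') [-0.1 -0.5]
('top', 'handle') [-0.6  0.7]
('scene', 'knob') [-0.4 -0.9]
('scene', 'handle') [-0.2 -0.3]
('scene', 'hub') [ 0.3 -2.1]
('top', 'c1') [-0.8 -0.2]
('top', 'c3') [-0.6  0.4]
('top', 'c4') [-0.1  0.7]
('scene', 'c3') [ 0.7 -0.9]
('scene', 'c1') [-1.3 -1.9]
('scene', 'c4') [ 1.  -1.1]
hub [ 0.5637 -0.2043  0.11  ]
knob [ 0.4787 -0.2063  0.109 ]
handle [ 0.5928 -0.2386  0.158 ]
piv [ 0.5037 -0.2057  0.066 ]
```

Request:
apply_moves([
  [[0,0,8.2],[0,0,0],255],
  [[0,0,8.2],[0,0,0],255],
  [[0,0,0],[30,-38,0],255],
  [[0,0,0],[30,-38,0],255],
  [[0,0,0],[30,-38,0],255],
  [[0,0,0],[30,-38,0],255],
  [[0,0,0],[30,-38,0],255],
  [[0,0,0],[30,-38,0],255],
  [[0,0,0],[30,-38,0],255],
  [[0,0,0],[30,-38,0],255],
], force=40)

```text
t: 1.4
position: [0.4169, -0.2948, 0.2387]
eef_rot: [0.0, 1.0, -0.001, -0.0]
wrist_force: [0.4, 0.4, -0.4]
width: 0.0004
```

```bash
python3 - <<'E'
from h import *
s=env.state();print(s['t'],s['position'],s['width'],s['qpos']);print(Rt(s).round(4))
E
```

```text
1.4 [ 0.41685093 -0.29483705  0.23865227] 0.0003724097648244359 [ 0.57212976  0.53844873 -0.07326319  1.91034398  0.05871112  0.69489303
 -1.10816077]
[[ 1.0e+00 -1.4e-03 -1.0e-04]
 [-1.4e-03 -1.0e+00  0.0e+00]
 [-1.0e-04  0.0e+00 -1.0e+00]]
```

Request:
apply_moves([
  [[0,0,0],[13,-18,0],255],
  [[0,0,0],[13,-18,0],255],
  [[0,0,0],[13,-18,0],255],
  [[0,0,0],[13,-18,0],255],
  [[0,0,0],[13,-17,0],255],
  [[0,0,0],[0,0,40],255],
  [[0,0,0],[0,0,40],255],
  [[0,0,0],[0,0,30],255],
  [[0,0,0],[0,0,0],255],
  [[0,0,0],[0,0,0],255],
])

```text
t: 2.65
position: [0.4818, -0.2075, 0.1296]
eef_rot: [0.0, 1.0, -0.001, 0.001]
wrist_force: [-0.2, -0.3, 0.9]
width: 0.0006
```

```bash
python3 - <<'E'
from h import *
for n,(a,b,c,d),f in(('top',(140,290,220,380),4),('scene',(100,265,200,380),4),):
    im=env.snapshot(n)[a:b,c:d];cv2.imwrite(f'pics/{n}1.png',cv2.resize(im,None,fx=f,fy=f,interpolation=cv2.INTER_CUBIC))
E
```

```text
(no output)
```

View pics/scene1.png

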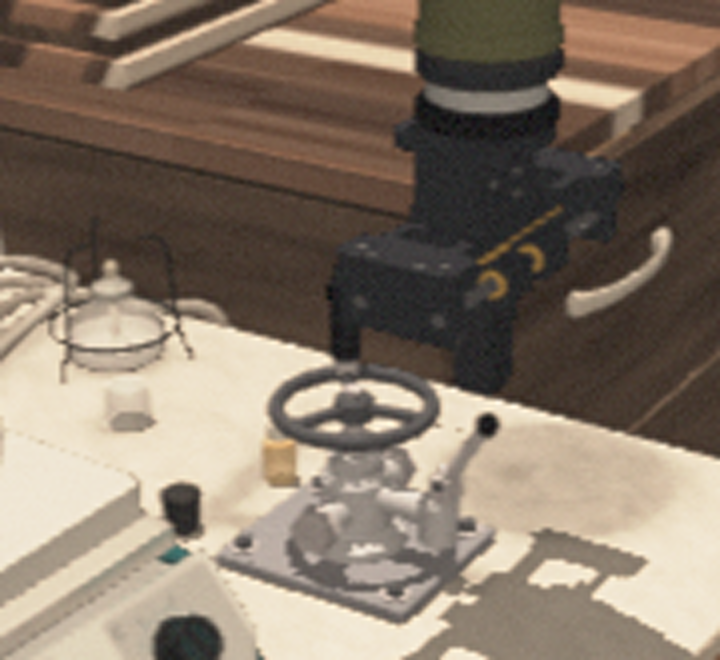

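View pics/top1.png

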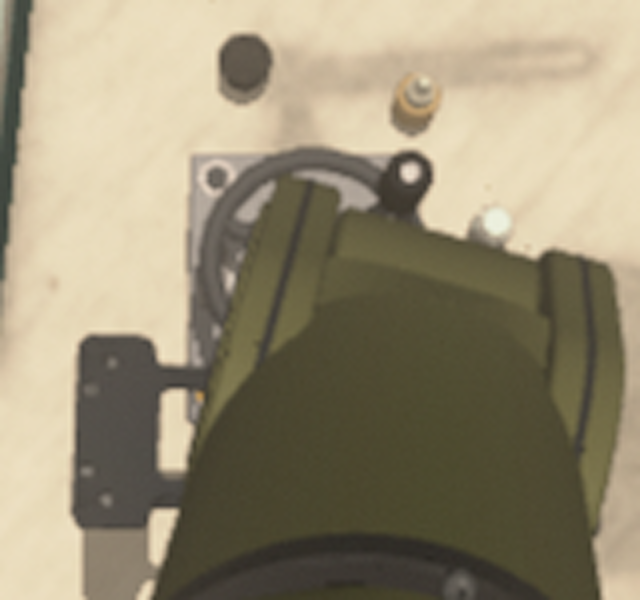

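The finger tips sit just above the knob and lever, clear of the wheel. I'll press down.

Request:
apply_moves([
  [[0,0,0],[0,0,6],255],
  [[0,0,0],[0,0,6],255],
  [[0,0,0],[0,0,6],255],
  [[0,0,0],[0,0,6],255],
  [[0,0,0],[0,0,6],255],
  [[0,0,0],[0,0,6],255],
  [[0,0,0],[0,0,6],255],
  [[0,0,0],[0,0,6],255],
  [[0,0,0],[0,0,4],255],
  [[0,0,0],[0,0,3],255],
])

```text
t: 4.0
position: [0.4809, -0.2072, 0.0734]
eef_rot: [-0.0, 1.0, -0.001, -0.0]
wrist_force: [-1.5, 1.0, 1.4]
width: 0.0004
```

Request:
apply_moves([
  [[0,0,0],[0,0,2],255],
  [[0,0,0],[0,0,1],255],
  [[0,0,0],[0,0,1],255],
  [[0,0,0],[0,0,0],255],
  [[0,0,0],[0,0,0],255],
  [[0,0,0],[0,0,0],255],
  [[0,0,0],[0,0,0],255],
  [[0,0,0],[0,0,0],255],
  [[0,0,0],[0,0,0],255],
  [[0,0,0],[0,0,0],255],
])

```text
t: 5.25
position: [0.481, -0.2073, 0.0703]
eef_rot: [0.0, 1.0, -0.001, -0.0]
wrist_force: [-2.0, 0.5, 6.9]
width: 0.0004
```

Request:
apply_moves([
  [[0,0,0],[0,0,1],255],
  [[0,0,0],[0,0,1],255],
  [[0,0,0],[0,0,0],255],
  [[0,0,0],[0,0,0],255],
  [[0,0,0],[0,0,0],255],
  [[0,0,0],[0,0,0],255],
  [[0,0,0],[0,0,0],255],
  [[0,0,0],[0,0,0],255],
  [[0,0,0],[0,0,0],255],
  [[0,0,0],[0,0,0],255],
])

```text
t: 6.5
position: [0.481, -0.2073, 0.0698]
eef_rot: [0.0, 1.0, -0.001, 0.0]
wrist_force: [-5.0, 2.1, 22.2]
width: 0.0004
```

```bash
python3 - <<'E'
from h import *
for n,(a,b,c,d),f in(('scene',(100,265,200,380),4),):
    im=env.snapshot(n)[a:b,c:d];cv2.imwrite(f'pics/{n}2.png',cv2.resize(im,None,fx=f,fy=f,interpolation=cv2.INTER_CUBIC))
E
```

```text
(no output)
```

View pics/scene2.png

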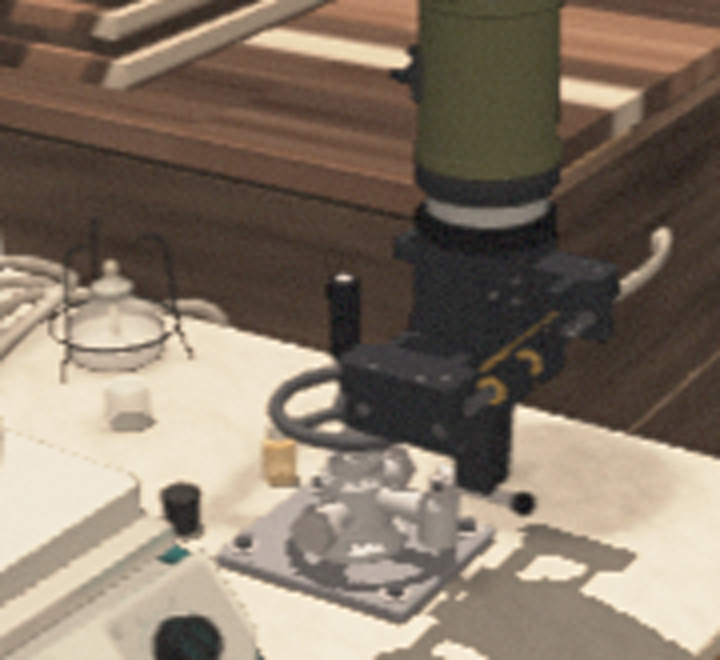

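The lever is level and against its stop: the force climbs steeply at z = 0.070. I'll rise, open the gripper and go over the handle.

Request:
apply_moves([
  [[0,0,0],[0,0,-10],255],
  [[0,0,0],[0,0,-30],255],
  [[0,0,0],[0,0,-45],255],
  [[0,0,0],[0,0,-47],255],
  [[0,0,0],[28,8,0],0],
  [[0,0,0],[28,8,0],0],
  [[0,0,0],[28,8,0],0],
  [[0,0,0],[28,7,0],0],
  [[0,0,0],[0,0,0],0],
  [[0,0,0],[0,0,0],0],
])

```text
t: 7.8
position: [0.592, -0.2382, 0.1994]
eef_rot: [-0.0, 1.0, -0.001, -0.001]
wrist_force: [-0.1, -0.0, 0.9]
width: 0.0582
```

```bash
python3 - <<'E'
from h import *
for n,(a,b,c,d),f in(('scene',(100,265,200,380),4),('wrist',(0,420,0,560),1),('top',(140,290,220,380),4)):
    if n=='wrist':
        C=cal(n)
        for k,p in dict(hub=(.5637,-.2043,.11),handle=(.5928,-.2386,.158),knob=(.4537,-.207,.066)).items(): print(k,proj(n,p,C))
    im=env.snapshot(n)[a:b,c:d];cv2.imwrite(f'pics/{n}3.png',cv2.resize(im,None,fx=f,fy=f,interpolation=cv2.INTER_CUBIC))
E
```

```text
hub [237.03637036 244.46926101]
handle [277.8156814  235.90042365]
knob [248.67036578 318.2655646 ]
```

View pics/scene3.png

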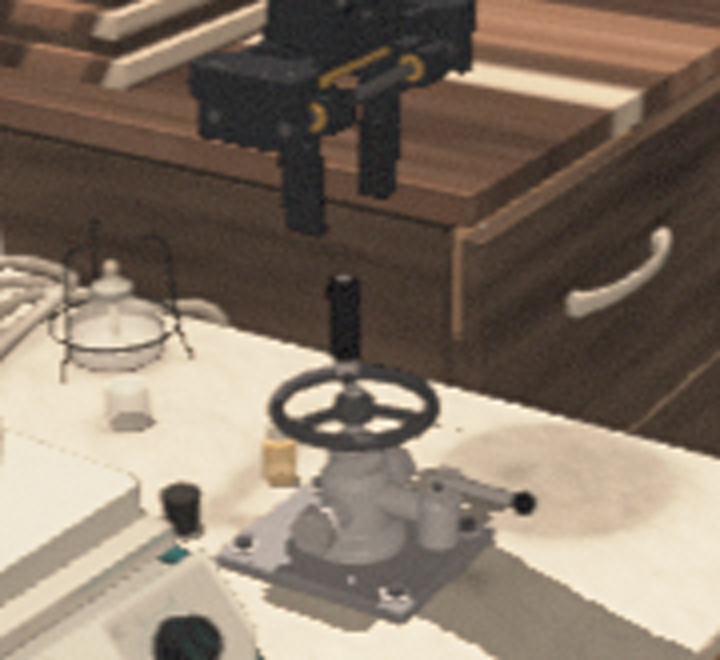

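View pics/wrist3.png

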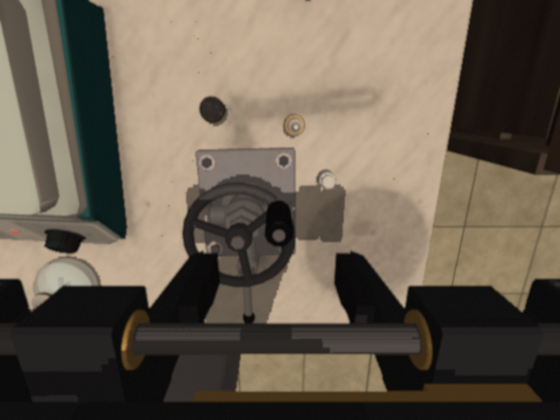

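View pics/top3.png

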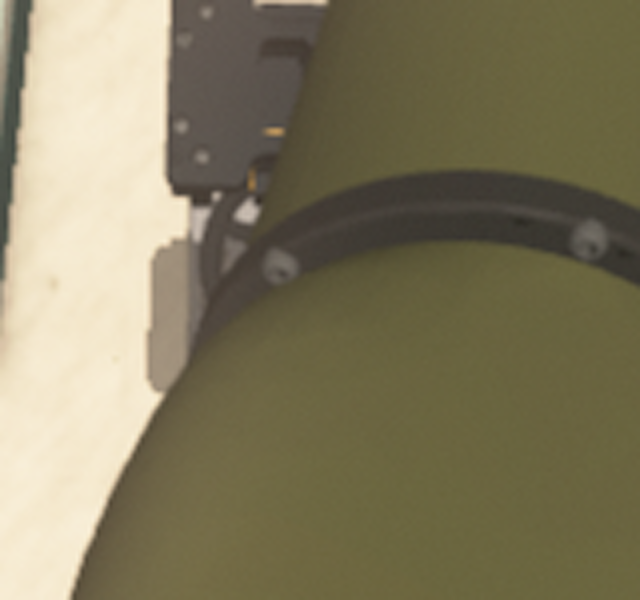

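```bash
python3 - <<'E'
import cv2
a=cv2.imread('pics/wrist3.png')[160:300,170:320];cv2.imwrite('pics/wz.png',cv2.resize(a,None,fx=4,fy=4,interpolation=cv2.INTER_CUBIC))
E
```

```text
(no output)
```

View pics/wz.png

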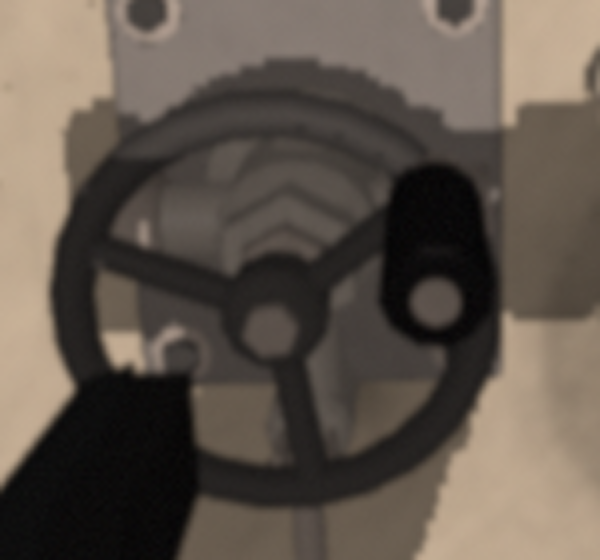

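```bash
sed -e "s/^obs+=pl/obs+=pl+[('wrist','hub',(237.1,242.1)),('wrist','handle',(278.6,235.1))]/; s/for n in('top','scene')}/for n in('top','scene','wrist')}/" fit.py > fit2.py; python3 fit2.py
```

```text
[ 0.56457356 -0.20448594  0.02429723 -2.47206834] theta turns 0.606558104438013 3.811116969755624
('top', 'hub') [-0.  -0.3]
('top', 'knob') [ 0.1 -1. ]
('top', 'handle') [-0.3  0.4]
('scene', 'knob') [-0.7 -1.1]
('scene', 'handle') [-0.3 -0.4]
('scene', 'hub') [ 0.  -2.2]
('top', 'c1') [-0.8 -0.6]
('top', 'c3') [-0.4 -0. ]
('top', 'c4') [0.1 0.2]
('scene', 'c3') [ 0.5 -1.1]
('scene', 'c1') [-1.6 -2. ]
('scene', 'c4') [ 0.7 -1.2]
('wrist', 'hub') [0.  1.6]
('wrist', 'handle') [-0.2  0.3]
hub [ 0.5646 -0.2045  0.11  ]
knob [ 0.4796 -0.2066  0.109 ]
handle [ 0.5934 -0.2391  0.158 ]
piv [ 0.5046 -0.2059  0.066 ]
```

Request:
apply_moves([
  [[0,0,0],[1.4,1,20],0],
  [[0,0,0],[0,0,30],0],
  [[0,0,0],[0,0,22],0],
  [[0,0,0],[0,0,10],60],
  [[0,0,0],[0,0,0],120],
  [[0,0,0],[0,0,0],200],
  [[0,0,0],[0,0,0],255],
  [[0,0,0],[0,0,0],255],
  [[0,0,0],[0,0,0],255],
  [[0,0,0],[0,0,0],255],
], force=30)

```text
t: 9.2
position: [0.5946, -0.2395, 0.1178]
eef_rot: [0.0, 1.0, -0.001, 0.0]
wrist_force: [0.3, 0.6, 0.5]
width: 0.0203
```

```bash
python3 - <<'E'
from h import *
s=env.state();print(s['t'],s['position'],s['width'],s['wrist_force'])
for n,(a,b,c,d),f in(('scene',(100,265,200,380),4),('wrist',(0,420,0,560),1)):
    im=env.snapshot(n)[a:b,c:d];cv2.imwrite(f'pics/{n}4.png',cv2.resize(im,None,fx=f,fy=f,interpolation=cv2.INTER_CUBIC))
E
```

```text
9.2 [ 0.59457791 -0.23945601  0.11779313] 0.020348185685142357 [0.25613499 0.55598801 0.48443903]
```

View pics/scene4.png

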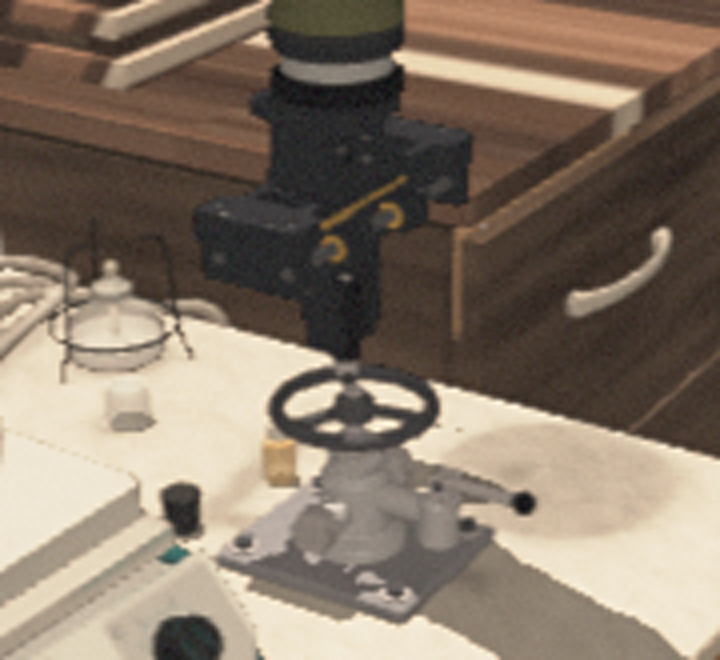

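View pics/wrist4.png

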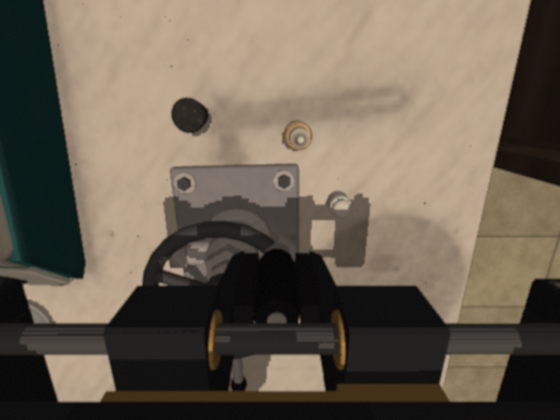

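```bash
cat > tab.py <<'E'
import sys,numpy as np
a0,st,n=map(float,sys.argv[1:4]);r=45.
a=np.radians(a0+st*np.arange(int(n)+1))
P=np.c_[r*np.cos(a),-r*np.sin(a)].round(1);D=np.diff(P,axis=0)
for i in range(0,len(D),10):print('from',a0+st*i,', '.join(f'[[0,0,0],[{x:.1f},{y:.1f},0],255]' for x,y in D[i:i+10]))
E
python3 tab.py -50 -12 20
```

```text
from -50.0 [[0,0,0],[-7.8,5.2,0],255], [[0,0,0],[-8.7,3.6,0],255], [[0,0,0],[-9.3,1.6,0],255], [[0,0,0],[-9.4,-0.3,0],255], [[0,0,0],[-9.1,-2.3,0],255], [[0,0,0],[-8.4,-4.1,0],255], [[0,0,0],[-7.5,-5.8,0],255], [[0,0,0],[-6.0,-7.2,0],255], [[0,0,0],[-4.4,-8.3,0],255], [[0,0,0],[-2.6,-9.1,0],255]
from -170.0 [[0,0,0],[-0.7,-9.4,0],255], [[0,0,0],[1.3,-9.3,0],255], [[0,0,0],[3.3,-8.8,0],255], [[0,0,0],[4.9,-8.0,0],255], [[0,0,0],[6.6,-6.8,0],255], [[0,0,0],[7.8,-5.2,0],255], [[0,0,0],[8.7,-3.6,0],255], [[0,0,0],[9.3,-1.6,0],255], [[0,0,0],[9.4,0.3,0],255], [[0,0,0],[9.1,2.3,0],255]
```

Request:
apply_moves([
  [[0,0,0],[-7.8,5.2,0],255],
  [[0,0,0],[-8.7,3.6,0],255],
  [[0,0,0],[-9.3,1.6,0],255],
  [[0,0,0],[-9.4,-0.3,0],255],
  [[0,0,0],[-9.1,-2.3,0],255],
  [[0,0,0],[-8.4,-4.1,0],255],
  [[0,0,0],[-7.5,-5.8,0],255],
  [[0,0,0],[0,0,0],255],
  [[0,0,0],[0,0,0],255],
  [[0,0,0],[0,0,0],255],
], force=40)

```text
t: 10.55
position: [0.5337, -0.2365, 0.1177]
eef_rot: [-0.001, 1.0, -0.001, -0.001]
wrist_force: [1.3, 3.6, 2.5]
width: 0.019
```

```bash
python3 - <<'E'
from h import *
s=env.state();print(s['t'],s['position'],s['width'],s['wrist_force'],s['ft_torque'])
d=s['position'][:2]-[.5646,-.2045];print(np.hypot(*d),np.degrees(np.arctan2(d[1],d[0])))
for n,(a,b,c,d),f in(('wrist',(0,420,0,560),1),):
    im=env.snapshot(n)[a:b,c:d];cv2.imwrite(f'pics/{n}5.png',im)
E
```

```text
10.55 [ 0.53371529 -0.23645538  0.11771793] 0.019022651663504458 [1.26301122 3.57443026 2.47388598] [ 0.92638129 -0.1664076  -0.01413913]
0.0444411048440834 -134.02389204247953
```

View pics/wrist5.png

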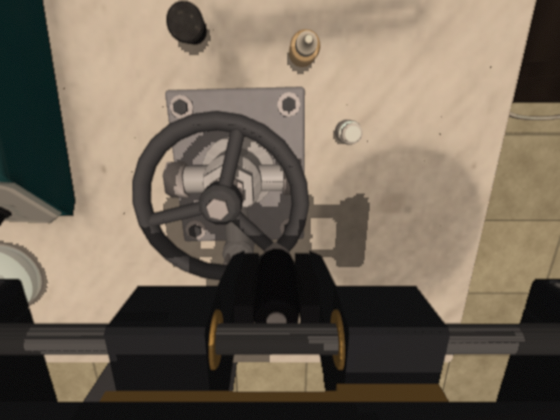

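```bash
python3 tab.py -134 -12 10
```

```text
from -134.0 [[0,0,0],[-6.0,-7.2,0],255], [[0,0,0],[-4.4,-8.3,0],255], [[0,0,0],[-2.6,-9.1,0],255], [[0,0,0],[-0.7,-9.4,0],255], [[0,0,0],[1.3,-9.3,0],255], [[0,0,0],[3.3,-8.8,0],255], [[0,0,0],[4.9,-8.0,0],255], [[0,0,0],[6.6,-6.8,0],255], [[0,0,0],[7.8,-5.2,0],255], [[0,0,0],[8.7,-3.6,0],255]
```

Request:
apply_moves([
  [[0,0,0],[-6.0,-7.2,0],255],
  [[0,0,0],[-4.4,-8.3,0],255],
  [[0,0,0],[-2.6,-9.1,0],255],
  [[0,0,0],[-0.7,-9.4,0],255],
  [[0,0,0],[1.3,-9.3,0],255],
  [[0,0,0],[3.3,-8.8,0],255],
  [[0,0,0],[4.9,-8.0,0],255],
  [[0,0,0],[6.6,-6.8,0],255],
  [[0,0,0],[7.8,-5.2,0],255],
  [[0,0,0],[0,0,0],255],
])

```text
t: 11.85
position: [0.5454, -0.1648, 0.1177]
eef_rot: [0.0, 1.0, -0.0, 0.0]
wrist_force: [1.8, -2.9, -1.0]
width: 0.019
```

```bash
cat > st.py <<'E'
from h import *
s=env.state();print(s['t'],s['position'],s['width'],s['wrist_force'],s['ft_torque'])
d=s['position'][:2]-[.5646,-.2045];print(np.hypot(*d),np.degrees(np.arctan2(d[1],d[0])))
E
python3 st.py
```

```text
11.85 [ 0.54538924 -0.1648034   0.11773768] 0.01903951601007854 [ 1.81082582 -2.93963291 -1.01631314] [-0.65708784 -0.37187577  0.07214643]
0.044100718265100924 115.82417622503024
```

```bash
python3 tab.py 116 -4 8
```

```text
from 116.0 [[0,0,0],[2.8,-1.3,0],255], [[0,0,0],[3.0,-1.1,0],255], [[0,0,0],[3.0,-0.9,0],255], [[0,0,0],[3.1,-0.6,0],255], [[0,0,0],[3.1,-0.5,0],255], [[0,0,0],[3.1,-0.2,0],255], [[0,0,0],[3.2,0.0,0],255], [[0,0,0],[3.1,0.2,0],255]
```

Request:
apply_moves([
  [[0,0,0],[2.8,-1.3,0],255],
  [[0,0,0],[3.0,-1.1,0],255],
  [[0,0,0],[3.0,-0.9,0],255],
  [[0,0,0],[3.1,-0.6,0],255],
  [[0,0,0],[3.1,-0.5,0],255],
  [[0,0,0],[1.5,-0.1,0],255],
  [[0,0,0],[0,0,0],255],
  [[0,0,0],[0,0,0],255],
  [[0,0,0],[0,0,0],255],
  [[0,0,0],[0,0,0],255],
])

```text
t: 13.1
position: [0.5614, -0.1602, 0.1177]
eef_rot: [-0.0, 1.0, -0.001, 0.0]
wrist_force: [-1.1, 0.1, 2.1]
width: 0.019
```

```bash
python3 st.py
```

```text
13.1 [ 0.56141453 -0.16017718  0.11773903] 0.01904564224169338 [-1.10589194  0.10451871  2.14833656] [-0.03072732  0.26494403 -0.01204719]
0.04443714140199103 94.11076964393682
```

Now creep in x by 1 mm steps to find the stop.

Request:
apply_moves([
  [[0,0,0],[0.5,0,0],255],
  [[0,0,0],[0.5,0,0],255],
  [[0,0,0],[0.5,0,0],255],
  [[0,0,0],[0.5,0,0],255],
  [[0,0,0],[0,0,0],255],
  [[0,0,0],[0,0,0],255],
  [[0,0,0],[0,0,0],255],
  [[0,0,0],[0,0,0],255],
  [[0,0,0],[0,0,0],255],
  [[0,0,0],[0,0,0],255],
])

```text
t: 14.35
position: [0.5632, -0.1601, 0.1177]
eef_rot: [-0.0, 1.0, -0.0, -0.0]
wrist_force: [-2.5, 4.1, 4.2]
width: 0.0188
```

```bash
python3 st.py
```

```text
14.35 [ 0.56316964 -0.16009121  0.11769883] 0.018750338698381202 [-2.5385567   4.13149106  4.20833689] [ 0.81340878  0.52367232 -0.01183901]
0.04443181425460603 91.84479623854826
```

Request:
apply_moves([
  [[0,0,0],[0.5,0,0],255],
  [[0,0,0],[0.5,0,0],255],
  [[0,0,0],[0.5,0,0],255],
  [[0,0,0],[0.5,0,0],255],
  [[0,0,0],[0,0,0],255],
  [[0,0,0],[0,0,0],255],
  [[0,0,0],[0,0,0],255],
  [[0,0,0],[0,0,0],255],
  [[0,0,0],[0,0,0],255],
  [[0,0,0],[0,0,0],255],
])

```text
t: 15.6
position: [0.565, -0.16, 0.1177]
eef_rot: [-0.0, 1.0, -0.0, -0.0]
wrist_force: [-3.0, 4.2, 4.9]
width: 0.0189
```

```bash
python3 st.py
```

```text
15.6 [ 0.56501136 -0.1599875   0.11769407] 0.018857007686558826 [-3.00522432  4.19148205  4.89562777] [0.89564567 0.66871509 0.02740164]
0.04451439832236003 89.47051353549031
```

Request:
apply_moves([
  [[0,0,0],[0.5,0,0],255],
  [[0,0,0],[0.5,0,0],255],
  [[0,0,0],[0.5,0,0],255],
  [[0,0,0],[0.5,0,0],255],
  [[0,0,0],[0,0,0],255],
  [[0,0,0],[0,0,0],255],
  [[0,0,0],[0,0,0],255],
  [[0,0,0],[0,0,0],255],
  [[0,0,0],[0,0,0],255],
  [[0,0,0],[0,0,0],255],
])

```text
t: 16.85
position: [0.565, -0.16, 0.1176]
eef_rot: [-0.001, 1.0, -0.001, -0.002]
wrist_force: [-7.1, 5.7, 8.4]
width: 0.0192
```

```bash
python3 st.py
```

```text
16.85 [ 0.56503081 -0.15999814  0.1176302 ] 0.019178324410728923 [-7.14226903  5.66614272  8.42416683] [ 9.55993188e-01  1.32598160e+00 -1.21115365e-03]
0.04450394605888303 89.4453541744278
```

Request:
apply_moves([
  [[0,0,0],[0.8,0,0],255],
  [[0,0,0],[0.8,0,0],255],
  [[0,0,0],[0,0,0],255],
  [[0,0,0],[0,0,0],255],
  [[0,0,0],[0,0,0],255],
  [[0,0,0],[0,0,0],255],
  [[0,0,0],[0,0,0],255],
  [[0,0,0],[0,0,0],255],
  [[0,0,0],[0,0,0],255],
  [[0,0,0],[0,0,0],255],
])

```text
t: 18.1
position: [0.5651, -0.16, 0.1176]
eef_rot: [-0.001, 1.0, -0.001, -0.004]
wrist_force: [-9.7, 5.7, 11.3]
width: 0.0188
```

```bash
python3 st.py;python3 - <<'E'
from h import *
for n,(a,b,c,d),f in(('scene',(100,265,200,380),4),('wrist',(0,420,0,560),1)):
    im=env.snapshot(n)[a:b,c:d];cv2.imwrite(f'pics/{n}6.png',cv2.resize(im,None,fx=f,fy=f,interpolation=cv2.INTER_CUBIC))
E
python3 tab.py 89.4 12 60
```

```text
18.1 [ 0.56506533 -0.15999772  0.11757593] 0.018840973644232557 [-9.6644649   5.7075998  11.32365275] [ 0.97348529  1.90649141 -0.06495905]
0.04450470998174234 89.40091330039641
from 89.4 [[0,0,0],[-9.4,0.9,0],255], [[0,0,0],[-9.0,2.8,0],255], [[0,0,0],[-8.2,4.6,0],255], [[0,0,0],[-7.0,6.2,0],255], [[0,0,0],[-5.6,7.6,0],255], [[0,0,0],[-3.9,8.5,0],255], [[0,0,0],[-2.1,9.2,0],255], [[0,0,0],[-0.1,9.4,0],255], [[0,0,0],[1.9,9.3,0],255], [[0,0,0],[3.7,8.6,0],255]
from 209.4 [[0,0,0],[5.4,7.7,0],255], [[0,0,0],[7.0,6.3,0],255], [[0,0,0],[8.1,4.8,0],255], [[0,0,0],[8.9,3.0,0],255], [[0,0,0],[9.3,1.1,0],255], [[0,0,0],[9.4,-0.9,0],255], [[0,0,0],[9.0,-2.8,0],255], [[0,0,0],[8.2,-4.6,0],255], [[0,0,0],[7.0,-6.2,0],255], [[0,0,0],[5.6,-7.6,0],255]
from 329.4 [[0,0,0],[3.9,-8.5,0],255], [[0,0,0],[2.1,-9.2,0],255], [[0,0,0],[0.1,-9.4,0],255], [[0,0,0],[-1.9,-9.3,0],255], [[0,0,0],[-3.7,-8.6,0],255], [[0,0,0],[-5.4,-7.7,0],255], [[0,0,0],[-7.0,-6.3,0],255], [[0,0,0],[-8.1,-4.8,0],255], [[0,0,0],[-8.9,-3.0,0],255], [[0,0,0],[-9.3,-1.1,0],255]
from 449.4 [[0,0,0],[-9.4,0.9,0],255], [[0,0,0],[-9.0,2.8,0],255], [[0,0,0],[-8.2,4.6,0],255], [[0,0,0],[-7.0,6.2,0],255], [[0,0,0],[-5.6,7.6,0],255], [[0,0,0],[-3.9,8.5,0],255], [[0,0,0],[-2.1,9.2,0],255], [[0,0,0],[-0.1,9.4,0],255], [[0,0,0],[1.9,9.3,0],255], [[0,0,0],[3.7,8.6,0],255]
from 569.4 [[0,0,0],[5.4,7.7,0],255], [[0,0,0],[7.0,6.3,0],255], [[0,0,0],[8.1,4.8,0],255], [[0,0,0],[8.9,3.0,0],255], [[0,0,0],[9.3,1.1,0],255], [[0,0,0],[9.4,-0.9,0],255], [[0,0,0],[9.0,-2.8,0],255], [[0,0,0],[8.2,-4.6,0],255], [[0,0,0],[7.0,-6.2,0],255], [[0,0,0],[5.6,-7.6,0],255]
from 689.4 [[0,0,0],[3.9,-8.5,0],255], [[0,0,0],[2.1,-9.2,0],255], [[0,0,0],[0.1,-9.4,0],255], [[0,0,0],[-1.9,-9.3,0],255], [[0,0,0],[-3.7,-8.6,0],255], [[0,0,0],[-5.4,-7.7,0],255], [[0,0,0],[-7.0,-6.3,0],255], [[0,0,0],[-8.1,-4.8,0],255], [[0,0,0],[-8.9,-3.0,0],255], [[0,0,0],[-9.3,-1.1,0],255]
```

View pics/wrist6.png

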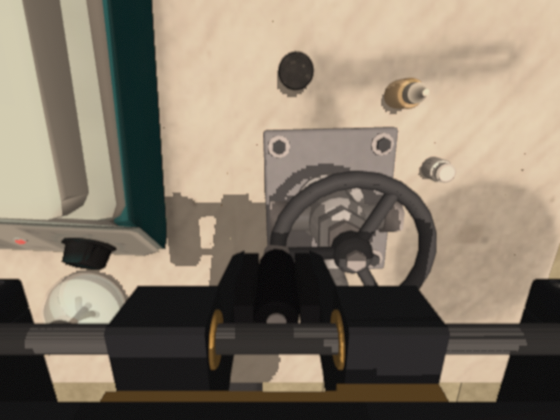

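View pics/scene6.png

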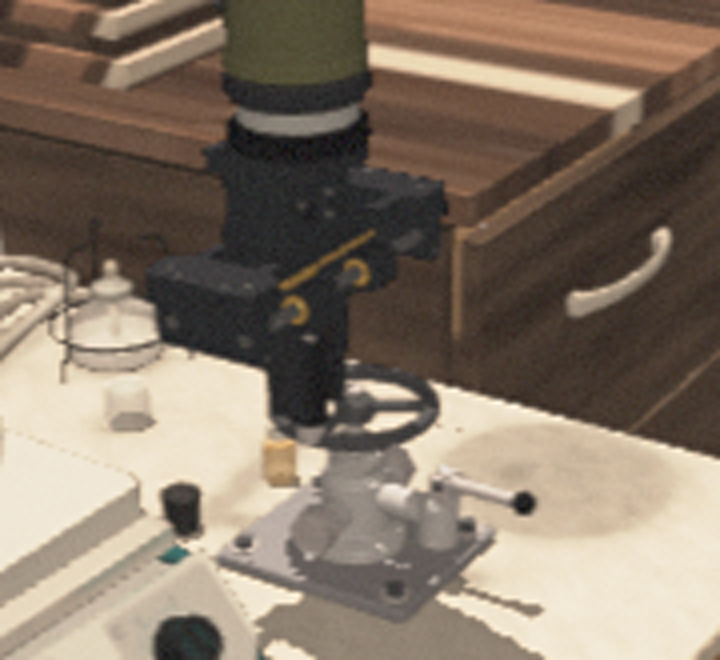

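The wheel is shut: the TCP stands still at (0.5651, -0.1600) while the force climbs, and the angle matches the shut position. I'll take up the pre-load of about 3.5 mm and open anticlockwise.

Request:
apply_moves([
  [[0,0,0],[-12.9,0.9,0],255],
  [[0,0,0],[-9.0,2.8,0],255],
  [[0,0,0],[-8.2,4.6,0],255],
  [[0,0,0],[-7.0,6.2,0],255],
  [[0,0,0],[-5.6,7.6,0],255],
  [[0,0,0],[-3.9,8.5,0],255],
  [[0,0,0],[-2.1,9.2,0],255],
  [[0,0,0],[-0.1,9.4,0],255],
  [[0,0,0],[1.9,9.3,0],255],
  [[0,0,0],[3.7,8.6,0],255],
])

```text
t: 19.45
position: [0.5267, -0.2272, 0.1177]
eef_rot: [-0.001, 1.0, -0.0, 0.001]
wrist_force: [5.1, 6.6, -0.6]
width: 0.0186
```

```bash
python3 st.py
```

```text
19.45 [ 0.52669453 -0.22720018  0.11773661] 0.018604677609566776 [ 5.07068478  6.59663701 -0.58201943] [ 1.31580629 -1.04698121  0.00369714]
0.044182831311060655 -149.0841764775538
```

Request:
apply_moves([
  [[0,0,0],[5.9,7.4,0],255],
  [[0,0,0],[7.0,6.3,0],255],
  [[0,0,0],[8.1,4.8,0],255],
  [[0,0,0],[8.9,3.0,0],255],
  [[0,0,0],[9.3,1.1,0],255],
  [[0,0,0],[9.4,-0.9,0],255],
  [[0,0,0],[9.0,-2.8,0],255],
  [[0,0,0],[8.2,-4.6,0],255],
  [[0,0,0],[7.0,-6.2,0],255],
  [[0,0,0],[5.6,-7.6,0],255],
])

```text
t: 20.7
position: [0.6027, -0.231, 0.1177]
eef_rot: [0.002, 1.0, -0.002, -0.001]
wrist_force: [-2.0, -2.2, 2.2]
width: 0.0191
```

Request:
apply_moves([
  [[0,0,0],[3.9,-8.5,0],255],
  [[0,0,0],[2.1,-9.2,0],255],
  [[0,0,0],[0.1,-9.4,0],255],
  [[0,0,0],[-1.9,-9.3,0],255],
  [[0,0,0],[-3.7,-8.6,0],255],
  [[0,0,0],[-5.4,-7.7,0],255],
  [[0,0,0],[-7.0,-6.3,0],255],
  [[0,0,0],[-8.1,-4.8,0],255],
  [[0,0,0],[-8.9,-3.0,0],255],
  [[0,0,0],[-9.3,-1.1,0],255],
])

```text
t: 21.95
position: [0.5654, -0.1599, 0.1178]
eef_rot: [-0.0, 1.0, -0.001, 0.0]
wrist_force: [3.4, -1.8, -1.7]
width: 0.0187
```

```bash
python3 st.py
```

```text
21.95 [ 0.56540469 -0.15987789  0.117785  ] 0.018716870488258854 [ 3.41763338 -1.75226234 -1.72900518] [-0.38924929 -0.70404171 -0.02049247]
0.0446293676164909 88.9668713116236
```

One turn is open. Now the second.

Request:
apply_moves([
  [[0,0,0],[-9.4,0.9,0],255],
  [[0,0,0],[-9.0,2.8,0],255],
  [[0,0,0],[-8.2,4.6,0],255],
  [[0,0,0],[-7.0,6.2,0],255],
  [[0,0,0],[-5.6,7.6,0],255],
  [[0,0,0],[-3.9,8.5,0],255],
  [[0,0,0],[-2.1,9.2,0],255],
  [[0,0,0],[-0.1,9.4,0],255],
  [[0,0,0],[1.9,9.3,0],255],
  [[0,0,0],[3.7,8.6,0],255],
])

```text
t: 23.2
position: [0.5257, -0.2253, 0.1177]
eef_rot: [-0.002, 1.0, 0.0, -0.001]
wrist_force: [3.0, 5.4, 1.8]
width: 0.0189
```

Request:
apply_moves([
  [[0,0,0],[5.4,7.7,0],255],
  [[0,0,0],[7.0,6.3,0],255],
  [[0,0,0],[8.1,4.8,0],255],
  [[0,0,0],[8.9,3.0,0],255],
  [[0,0,0],[9.3,1.1,0],255],
  [[0,0,0],[9.4,-0.9,0],255],
  [[0,0,0],[9.0,-2.8,0],255],
  [[0,0,0],[8.2,-4.6,0],255],
  [[0,0,0],[7.0,-6.2,0],255],
  [[0,0,0],[5.6,-7.6,0],255],
])

```text
t: 24.45
position: [0.6036, -0.2296, 0.1177]
eef_rot: [0.001, 1.0, -0.001, -0.0]
wrist_force: [-0.9, -4.7, 3.0]
width: 0.019
```

Request:
apply_moves([
  [[0,0,0],[3.9,-8.5,0],255],
  [[0,0,0],[2.1,-9.2,0],255],
  [[0,0,0],[0.1,-9.4,0],255],
  [[0,0,0],[-1.9,-9.3,0],255],
  [[0,0,0],[-3.7,-8.6,0],255],
  [[0,0,0],[-5.4,-7.7,0],255],
  [[0,0,0],[-7.0,-6.3,0],255],
  [[0,0,0],[-8.1,-4.8,0],255],
  [[0,0,0],[-8.9,-3.0,0],255],
  [[0,0,0],[-9.3,-1.1,0],255],
])

```text
t: 25.7
position: [0.5652, -0.1599, 0.1178]
eef_rot: [-0.0, 1.0, -0.001, 0.0]
wrist_force: [2.9, -2.2, -0.7]
width: 0.0188
```

```bash
python3 st.py
```

```text
25.7 [ 0.5652404  -0.15989223  0.11776015] 0.018836984966351254 [ 2.86981229 -2.16704194 -0.72723919] [-0.29100422 -0.65883633 -0.0428132 ]
0.044612366838498646 89.17750045167966
```

Request:
apply_moves([
  [[0,0,0],[-0.3,0,0],255],
  [[0,0,0],[0,0,0],255],
  [[0,0,0],[0,0,0],255],
  [[0,0,0],[0,0,0],255],
  [[0,0,0],[0,0,0],255],
  [[0,0,0],[0,0,0],255],
  [[0,0,0],[0,0,0],255],
  [[0,0,0],[0,0,0],255],
  [[0,0,0],[0,0,0],255],
  [[0,0,0],[0,0,0],255],
])

```text
t: 26.95
position: [0.5635, -0.16, 0.1176]
eef_rot: [-0.0, 1.0, -0.001, -0.002]
wrist_force: [-3.4, 1.8, 6.3]
width: 0.0186
```

```bash
python3 st.py;python3 - <<'E'
from h import *
for n,(a,b,c,d),f in(('scene',(100,265,200,380),4),('wrist',(0,420,0,560),1)):
    im=env.snapshot(n)[a:b,c:d];cv2.imwrite(f'pics/{n}7.png',cv2.resize(im,None,fx=f,fy=f,interpolation=cv2.INTER_CUBIC))
A=cv2.imread('pics/wrist6.png');B=cv2.imread('pics/wrist7.png')
def crop(I,r):a,b,c,d=r;return cv2.cvtColor(I[a:b,c:d],cv2.COLOR_BGR2GRAY).astype(np.float32)
for nm,r in dict(wheel=(165,290,310,440),handle=(245,330,250,305),handletop=(308,328,262,292),plate=(120,160,255,400),table=(60,180,395,470)).items():
    a,b=crop(A,r),crop(B,r);print(nm,cv2.phaseCorrelate(a,b,cv2.createHanningWindow(a.shape[::-1],cv2.CV_32F)))
h=np.hstack([A[130:340,230:450],B[130:340,230:450]]);cv2.imwrite('pics/cmp.png',cv2.resize(h,None,fx=1.8,fy=1.8))
E
```

```text
26.95 [ 0.56345201 -0.15998314  0.11763237] 0.018593670103140475 [-3.36484571  1.82482306  6.27725875] [0.26072173 0.51200366 0.02853525]
0.04453166072802316 91.47720581625717
wheel ((0.5593141753216315, -1.5714326853038187), 0.7791236825448495)
handle ((0.22360336928068492, -0.31773110039771524), 1.1233643814369485)
handletop ((0.3013140836447086, -0.7065616818119906), 0.9705493259429931)
plate ((0.02545649494621216, -1.346570710472136), 0.9450226720174154)
table ((0.699758881230629, -1.6836855659741445), 0.8764591551886665)
```

View pics/cmp.png

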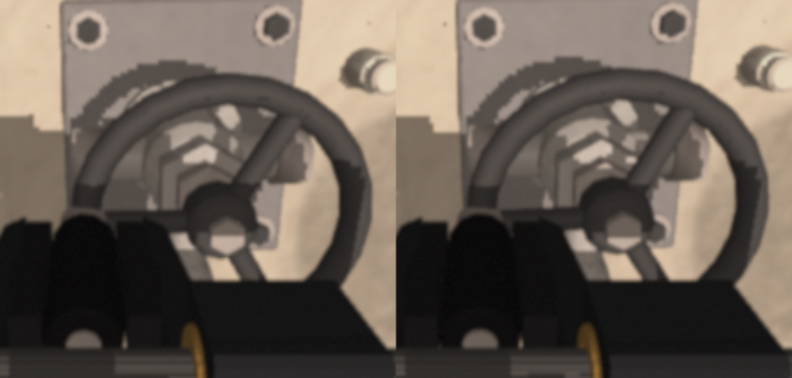

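View pics/scene7.png

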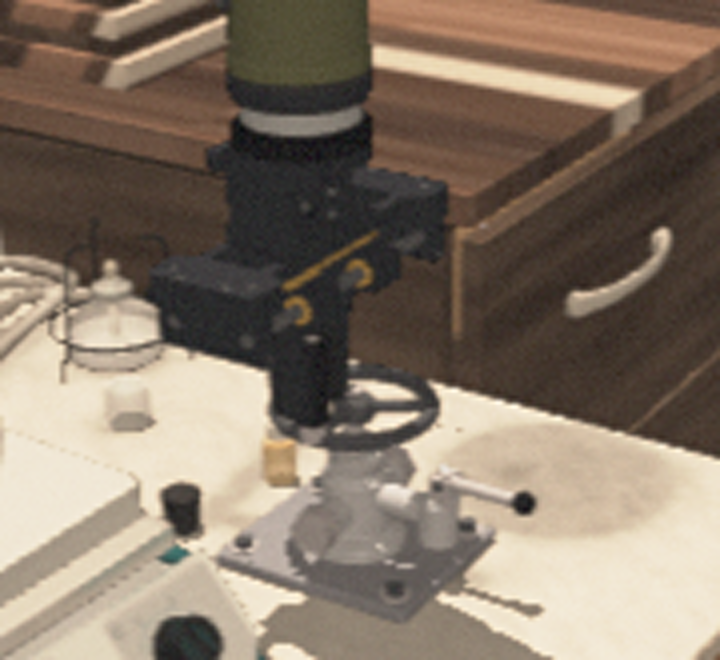

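The arm settled about 1.5 mm (2°) past the mark. I'll creep back clockwise, the way the stop was met.

Request:
apply_moves([
  [[0,0,0],[0.2,0,0],255],
  [[0,0,0],[0.2,0,0],255],
  [[0,0,0],[0.2,0,0],255],
  [[0,0,0],[0.2,0,0],255],
  [[0,0,0],[0.2,0,0],255],
  [[0,0,0],[0,0,0],255],
  [[0,0,0],[0,0,0],255],
  [[0,0,0],[0,0,0],255],
  [[0,0,0],[0,0,0],255],
  [[0,0,0],[0,0,0],255],
])

```text
t: 28.3
position: [0.5644, -0.1599, 0.1177]
eef_rot: [-0.001, 1.0, -0.001, -0.002]
wrist_force: [-2.1, 2.3, 6.6]
width: 0.0186
```

```bash
python3 st.py
```

```text
28.3 [ 0.56442432 -0.15990303  0.11765071] 0.01859320530738205 [-2.06108326  2.34625038  6.59783015] [ 0.27688315  0.48566994 -0.02028496]
0.04459731380533369 90.22570850615861
```

Request:
apply_moves([
  [[0,0,0],[0.2,0,0],255],
  [[0,0,0],[0.2,0,0],255],
  [[0,0,0],[0.2,0,0],255],
  [[0,0,0],[0,0,0],255],
  [[0,0,0],[0,0,0],255],
  [[0,0,0],[0,0,0],255],
  [[0,0,0],[0,0,0],255],
  [[0,0,0],[0,0,0],255],
  [[0,0,0],[0,0,0],255],
  [[0,0,0],[0,0,0],255],
])

```text
t: 29.55
position: [0.565, -0.1599, 0.1177]
eef_rot: [-0.001, 1.0, -0.001, -0.002]
wrist_force: [-2.8, 1.9, 6.5]
width: 0.0188
```

```bash
python3 st.py;python3 - <<'E'
from h import *
for n,(a,b,c,d),f in(('scene',(0,420,0,560),1),('wrist',(0,420,0,560),1)):
    im=env.snapshot(n)[a:b,c:d];cv2.imwrite(f'pics/{n}8.png',im)
A=cv2.imread('pics/wrist6.png');B=cv2.imread('pics/wrist8.png')
def crop(I,r):a,b,c,d=r;return cv2.cvtColor(I[a:b,c:d],cv2.COLOR_BGR2GRAY).astype(np.float32)
for nm,r in dict(wheel=(165,290,310,440),handle=(245,330,250,305),handletop=(308,328,262,292),plate=(120,160,255,400),table=(60,180,395,470)).items():
    a,b=crop(A,r),crop(B,r);print(nm,cv2.phaseCorrelate(a,b,cv2.createHanningWindow(a.shape[::-1],cv2.CV_32F)))
print(Rt())
E
```

```text
29.55 [ 0.56503148 -0.1599108   0.11765321] 0.018813866744757966 [-2.79547759  1.8607824   6.49638096] [ 0.22123461  0.50954161 -0.03487433]
0.04459128909250577 89.44557496978594
wheel ((0.49105766722712474, 0.633343576635724), 0.8216256808810763)
handle ((0.25163564552273954, -0.3857950812480553), 1.1463515161584925)
handletop ((0.19830592943723602, -0.5993835217630217), 0.910568102200826)
plate ((0.039710769685711966, 0.4378113601040958), 0.9811443990071614)
table ((0.15370566917502515, 0.4599343697128404), 0.8889185451931424)
[[ 9.99989362e-01 -1.53429943e-03 -4.35000975e-03]
 [-1.53001636e-03 -9.99998342e-01  9.87767414e-04]
 [-4.35151807e-03 -9.81101319e-04 -9.99990051e-01]]
```

View pics/scene8.png

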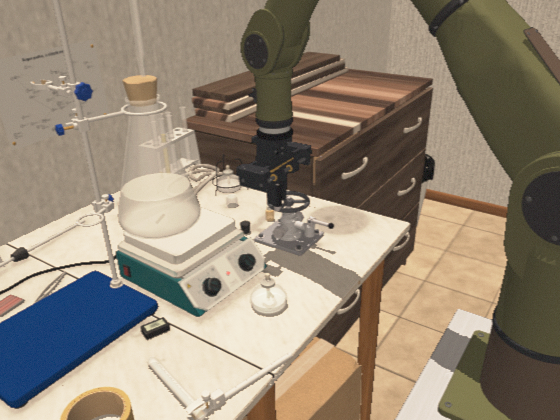

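View pics/wrist8.png

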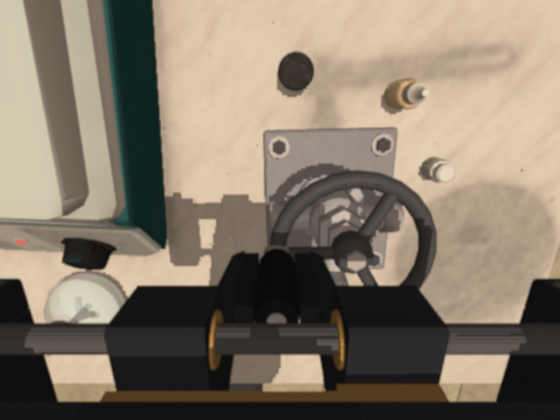

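Request:
apply_moves([
  [[0,0,0],[-0.2,0,0],255],
  [[0,0,0],[-0.2,0,0],255],
  [[0,0,0],[-0.2,0,0],255],
  [[0,0,0],[-0.2,0,0],255],
  [[0,0,0],[0,0,0],255],
  [[0,0,0],[0,0,0],255],
  [[0,0,0],[0,0,0],255],
  [[0,0,0],[0,0,0],255],
  [[0,0,0],[0,0,0],255],
  [[0,0,0],[0,0,0],255],
])

```text
t: 30.9
position: [0.565, -0.1599, 0.1177]
eef_rot: [-0.0, 1.0, -0.001, -0.001]
wrist_force: [-1.5, 1.1, 5.0]
width: 0.019
```

```bash
python3 st.py
```

```text
30.9 [ 0.56502983 -0.15992185  0.11767304] 0.018975616135277918 [-1.49245876  1.08653629  5.04424441] [0.28227085 0.27423932 0.01313007]
0.044580223505285656 89.44755831659918
```

```bash
python3 - <<'E'
from cell import env
print(env.job_done())
E
```

```text
the job is handed in; nothing more can be done
None
```

I pushed the bleed lever down first, then screwed the wheel shut and opened it two full turns. I handed the job in at about 31 s with the handle still gripped.

- **Bleed lever:** I pressed until the force climbed to 22 N with the fingertips at z ≈ 0.070 m, which is the lever's level position. It was still down in the last scene picture.
- **Shutting:** I led the wheel about 0.6 turn clockwise. It met its stop with the tool centre point (TCP) at (0.5650, -0.1600), where it stood still while the force kept rising. By the camera fit, the handle's angle there is within about 1° of the shut position.
- **Opening:** After two turns anticlockwise the arm settled about 2° too far. I crept back clockwise to the mark, so the two turns were not one clean movement.
- **Last reading:** The TCP was at (0.5650, -0.1599), within 0.1 mm of the stop reading. The side force was about 2 N, with 5 N upward. The fingers were closed on the handle at 19 mm, set to 40 N.
- **Checks that disagreed slightly:** Comparing the wrist pictures at the stop and at the end hints at about 0.2–0.3 mm of shift of the handle in the grip, roughly 0.3° of wheel angle. The camera fit for the hub was also off by up to 2 pixels.
- **Things standing about:** None looked moved in the pictures. I checked this by eye only.

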